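# Test the caddy lids and lock down the worn one

## Task

One of these two scrap caddies has a worn lid hinge. Lift a lid by its fin to about half-way and let go to see whether it holds its angle, trying the other if it sinks; leave the lid that holds standing half-open on its own, and only then push the blue lock button on the other, shut lid fully in with a firm but careful press (the button cracks above 20 N). Leave the sound lid's button and the things around alone.

Things in the scene. Friction and masses are not known exactly. Their poses are not given: they have to be found in the camera images.
- caddy_a: One of two lookalike scrap caddies (either may be the worn one): grey bin 150 mm (x) by 130 mm (y), flat green lid whose top is 119 mm above the ledge. Origin: on the ledge under the centre of its fixed black tray; x runs from the fin (front) to the hinge (back), z up. The bin stands on soft rubber feet that give several mm under a 10 to 20 N push and spring back.
- lid_a (a joint): Opening angle of this lid, rad: 0 shut, growing as the front edge rises, stop at 1.7; half-way is about 0.8. Lid about 0.25 kg, 160 mm from hinge to front edge, 140 mm wide, 8 mm thick. A sound friction hinge (about 0.55 N m) keeps it at any angle; on a worn one it sinks shut within about a second.
- lid_a_hinge (a point): Middle of this lid's hinge line (the line runs along the caddy's y), level with the lid's underside, 78 mm behind the caddy's centre, 111 mm above the ledge.
- fin_a (a point): Grasp point on the black upright fin near the lid's front edge: 14 mm thick along the caddy's y, 28 mm long along x, rising 48 mm above the lid's top face; this point is on its mid-plane 30 mm above that face, 132 mm from the hinge line along the lid. It moves and turns with the lid (z is the lid's upward normal).
- lock_a_top (a point): Centre of the top of the round blue lock button (30 mm diameter) on the lid, 60 mm from the hinge line, 72 mm behind the fin. Out, its top stands 16 mm above the lid's top face; fully in, 8 mm (8 mm travel). It takes about 9 N to slide it in, it stays where it is left, and it cracks above 20 N. z is its outward direction.
- lock_a_seat (a point): Point on the lid's top face on the button's axis (moves with the lid; z is the lid's upward normal). The button's top is 16 mm above it when out, 8 mm when fully in.
- caddy_b: One of two lookalike scrap caddies (either may be the worn one): grey bin 150 mm (x) by 130 mm (y), flat green lid whose top is 119 mm above the ledge. Origin: on the ledge under the centre of its fixed black tray; x runs from the fin (front) to the hinge (back), z up. The bin stands on soft rubber feet that give several mm under a 10 to 20 N push and spring back.
- lid_b (a joint): Opening angle of this lid, rad: 0 shut, growing as the front edge rises, stop at 1.7; half-way is about 0.8. Lid about 0.25 kg, 160 mm from hinge to front edge, 140 mm wide, 8 mm thick. A sound friction hinge (about 0.55 N m) keeps it at any angle; on a worn one it sinks shut within about a second.
- lid_b_hinge (a point): Middle of this lid's hinge line (the line runs along the caddy's y), level with the lid's underside, 78 mm behind the caddy's centre, 111 mm above the ledge.
- fin_b (a point): Grasp point on the black upright fin near the lid's front edge: 14 mm thick along the caddy's y, 28 mm long along x, rising 48 mm above the lid's top face; this point is on its mid-plane 30 mm above that face, 132 mm from the hinge line along the lid. It moves and turns with the lid (z is the lid's upward normal).
- lock_b_top (a point): Centre of the top of the round blue lock button (30 mm diameter) on the lid, 60 mm from the hinge line, 72 mm behind the fin. Out, its top stands 16 mm above the lid's top face; fully in, 8 mm (8 mm travel). It takes about 9 N to slide it in, it stays where it is left, and it cracks above 20 N. z is its outward direction.
- lock_b_seat (a point): Point on the lid's top face on the button's axis (moves with the lid; z is the lid's upward normal). The button's top is 16 mm above it when out, 8 mm when fully in.
- grinder: Stainless pepper grinder, 54 mm diameter, 160 mm tall; bystander, origin under its centre.
- timer: Blue plastic push-button timer, 60 x 75 x 32 mm; bystander, origin under its centre.
- ramekin: White ceramic ramekin, 84 mm across, 45 mm tall; bystander, origin under its centre.
- brush: Grey silicone brush, 195 mm long, lying flat, 16 mm high; bystander.
- sauce: Red plastic sauce bottle, 60 mm diameter, 170 mm tall; bystander, origin under its centre.
- mug: Blue ceramic mug, 80 mm across, 90 mm tall; bystander, origin under its centre.

How it is judged:
On the way, in this order (a step that is already met when the one before it is completed fails the run):
1. the lid that holds its angle stands about half-open (0.6 to 1.1 rad), still and untouched, its lock button out (((value of joint lid_a between 0.6 and 1.1 rad and velocity of joint lid_a between -0.03 and 0.03 rad/s and contact force between each of the fingers, the arm and caddy_a below 0.05 N and z of lock_a_top in the frame of lock_a_seat above 0.013 m) or (value of joint lid_b between 0.6 and 1.1 rad and velocity of joint lid_b between -0.03 and 0.03 rad/s and contact force between each of the fingers, the arm and caddy_b below 0.05 N and z of lock_b_top in the frame of lock_b_seat above 0.013 m))), for 1 s.
2. then, that lid still standing, the lock button of the other, shut lid is fully in (((value of joint lid_a between 0.6 and 1.1 rad and velocity of joint lid_a between -0.03 and 0.03 rad/s and contact force between each of the fingers, the arm and caddy_a below 0.05 N and z of lock_a_top in the frame of lock_a_seat above 0.013 m and value of joint lid_b below 0.03 rad and z of lock_b_top in the frame of lock_b_seat below 0.0095 m) or (value of joint lid_b between 0.6 and 1.1 rad and velocity of joint lid_b between -0.03 and 0.03 rad/s and contact force between each of the fingers, the arm and caddy_b below 0.05 N and z of lock_b_top in the frame of lock_b_seat above 0.013 m and value of joint lid_a below 0.03 rad and z of lock_a_top in the frame of lock_a_seat below 0.0095 m))), for 0.2 s.
At the end, for the whole second after the job is handed in: The lid that holds stands still and untouched at 0.6 to 1.1 rad, its button still out; the worn lid is shut (below 0.03 rad) with its lock button in (top at most 9.5 mm above the lid's face; 8 mm is fully in, 16 mm out); bystanders within 30 mm of where they were and upright (((value of joint lid_a between 0.6 and 1.1 rad and velocity of joint lid_a between -0.03 and 0.03 rad/s and contact force between each of the fingers, the arm and caddy_a below 0.05 N and z of lock_a_top in the frame of lock_a_seat above 0.013 m and value of joint lid_b below 0.03 rad and z of lock_b_top in the frame of lock_b_seat below 0.0095 m) or (value of joint lid_b between 0.6 and 1.1 rad and velocity of joint lid_b between -0.03 and 0.03 rad/s and contact force between each of the fingers, the arm and caddy_b below 0.05 N and z of lock_b_top in the frame of lock_b_seat above 0.013 m and value of joint lid_a below 0.03 rad and z of lock_a_top in the frame of lock_a_seat below 0.0095 m))).
It fails at once if a lock button is pressed with more than 20 N (contact force between any of lock_a, lock_b and anything else above 20 N).
It fails at once if the button of an open lid is pushed in (3 mm or more) ((z of lock_a_top in the frame of lock_a_seat below 0.013 m and value of joint lid_a above 0.3 rad) or (z of lock_b_top in the frame of lock_b_seat below 0.013 m and value of joint lid_b above 0.3 rad)).
It fails at once if a bystander is moved by more than 30 mm (distance of any of grinder, timer, ramekin, brush, sauce, mug from where it was at the start of the episode above 0.03 m).
It fails at once if an upright bystander is tipped (angle between any of grinder, timer, ramekin, sauce, mug's own z axis and vertical above 0.5 rad).
It also fails if it takes over 72 s, if anything falls off the work surface, if the arm or the gripper's body presses on something with over 40 N, if the wrist force passes 120 N, or if a joint passes its speed limit or range.

## Robot

A 6-joint arm with a two-finger parallel gripper is mounted at the origin on the work surface. World frame = base frame: x ahead of the robot, y to its left, z up, the work surface at z = 0. Lengths are in m, angles in rad, forces in N, time in s.
With the tool pointing down it reaches from about 0.3 to 0.825 m from the base axis. Payload 5.4 kg.
Tool frame: the origin (TCP) lies where the fingers leave the gripper's body, on its centre line; the fingertips stand 88 mm ahead of it and the grasp point (between the pads) lies 69 mm ahead of it; z points along the fingers, y is the line along which they close (so a half turn about z gives the same grasp; the last joint's range is limited). The gripper opens to 92 mm and grips with 3 to 60 N. Pads are 20 mm wide; open, the fingers measure 128 mm over their backs; the gripper's body (75 mm by 189 mm) begins 69 mm behind the grasp point.
Start: joints at [1.042, 0.158, 1.597, -0, 1.386, -0.21], TCP at [0.18, 0.546, 0.303] pointing down, gripper open.
Joint ranges: [-2.91, 2.91], [-0.94, 2.29], [0.18, 2.7], [-1.29, 4.43], [0.17, 2.64], [-3, 3]. Speed limits (rad/s): [2.57, 2.57, 3.14, 3.14, 3.14, 3.14].

## Interface

Orientations are given as a 3x3 rotation matrix whose columns are the frame's x, y, z axes.
In Python, from cell import bot gives the robot as it stands.
- The arm moves only by the shell command python3 -m handwheel 'ROWS'. ROWS is text: rows parted by semicolons, each of 7 numbers parted by spaces: the shift along the tool's x, y, z normalised to -1 to 1, where 1 is 2 cm, then the turn, a rotation vector about the tool's x, y, z normalised to -1 to 1, where 1 is 4 degrees, then the opening, from 0 (shut) to 1 (fully open). A call has 1 to 5 rows; each row shifts and turns the commanded pose from where the row before left it, along the tool's axes as they then stand; what a row does not reach is not made up. A row lasts 1/10 s, in which the tool goes at most 50 mm and 8.59 degrees, less where a joint would pass 70% of its speed; a pose out of reach is approached as far as the arm can. A call with a number of a shift or a turn outside -1 to 1 is refused whole. A call with a gripper value outside its range is refused whole. The fingers move at their own pace and stop on an object; the grip force is fixed at half the most. Time passes only in rows, so rows that do not move let the fingers close. It gives the time, the measured TCP pose, the force, the opening and the grip force at its end, in the units of the state.
- bot.read_state(): the state, without advancing time (a new reading comes with each control period).
- bot.snapshot(name): name is "side" or "top"; returns (picture, depth): 480x640x3 uint8, red, green, blue; 480x640 float32, m along the optical axis (not along the pixel's ray), 0 where there is no reading.
- bot.calibration(name): a dict with "K" (3x3 intrinsics, pixels), "rvec" (rotation vector, rad) and "tvec" (3), from world to camera coordinates, as OpenCV has them. Camera axes: x right, y down, z forward; pixel columns grow to the right and rows downward; lengths in m; the calibration is good to about 2 mm. A picture is of the moment at which its call begins. calibration takes no time and is no camera call.
- bot.close_job(): hands the job in; it is judged then, once.
The state is a dict: "t": time; "joint_positions": joint angles; "qd": joint speeds; "joint_efforts": joint torques, N m; "eef_pos": TCP position; "ee_rot": TCP orientation; "contact_force": force on the tool from outside, world axes, zero at the start; "torque": the same for the moment, N m; "gripper_width": opening from 0.0 (shut) to 1.0 (fully open); "grasp_force": force on a finger pad.
Only numpy, scipy, OpenCV 4.12 (cv2) and the standard library are available. Lean on these libraries where they do the work, as an engineer would, in place of code of your own. Each camera call takes 0.05 s, during which the arm holds its last target. There are 200 camera calls.

## Working session

There is one attempt and no reset: what is moved stays moved. The work goes in short steps, Python scripts to look and compute and a shell command to move; the robot and the scene stay as the last step left them, time stands still between calls to the robot, and variables do not carry over. Pictures are saved under pics/ and viewed, at most 10 in all, crops included, and the job is handed in when it is done.

```bash
ls; mkdir -p pics; python3 - <<'E'
from cell import bot
import cv2,numpy as np
s=bot.read_state();print({k:np.round(v,3) for k,v in s.items()})
for n in("top","side"):
    p,d=bot.snapshot(n);cv2.imwrite(f"pics/{n}0.png",p[:,:,::-1]);np.save(f"pics/{n}0.npy",d)
    c=bot.calibration(n);R=cv2.Rodrigues(np.array(c["rvec"]))[0];print(n,c["K"],-R.T@np.array(c["tvec"]).ravel(),R.round(3))
E
```

```text
pics
{'t': np.float64(0.0), 'joint_positions': array([ 1.042,  0.159,  1.598,  0.   ,  1.386, -0.21 ]), 'qd': array([ 0.   ,  0.002, -0.001, -0.001,  0.   , -0.001]), 'joint_efforts': array([-1.0000e-03, -3.8557e+01, -3.2211e+01,  7.0000e-02,  3.8000e-02,
       -0.0000e+00]), 'eef_pos': array([0.18 , 0.546, 0.302]), 'ee_rot': array([[-0.95 ,  0.313, -0.001],
       [ 0.313,  0.95 , -0.002],
       [ 0.   , -0.002, -1.   ]]), 'contact_force': array([ 0.191, -0.372, -0.32 ]), 'torque': array([-0.02 ,  0.022,  0.007]), 'grasp_force': np.float64(0.0), 'gripper_width': np.float64(1.003)}
top [[462.15354629   0.         316.37964655]
 [  0.         462.15354629 236.38492778]
 [  0.           0.           1.        ]] [0.35451211 0.00692417 1.27397251] [[-0.02  -1.     0.013]
 [-0.982  0.018 -0.189]
 [ 0.188 -0.017 -0.982]]
side [[615.07591611   0.         321.41424983]
 [  0.         615.07591611 232.61107957]
 [  0.           0.           1.        ]] [ 0.12978289 -0.84486394  1.3096852 ] [[ 0.874 -0.486 -0.009]
 [-0.385 -0.682 -0.621]
 [ 0.296  0.547 -0.784]]
```

View pics/top0.png

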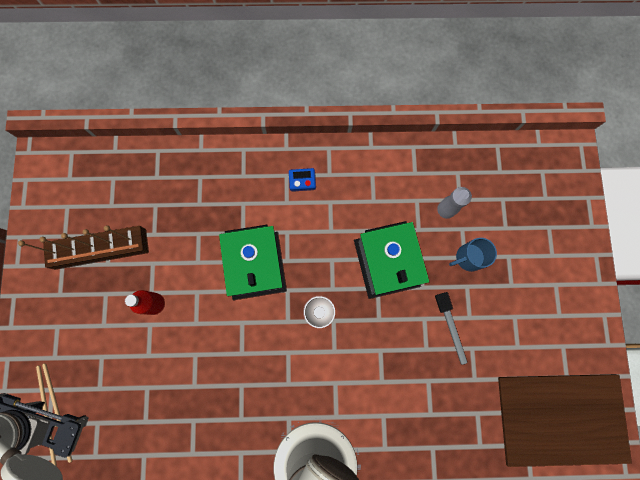

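View pics/side0.png

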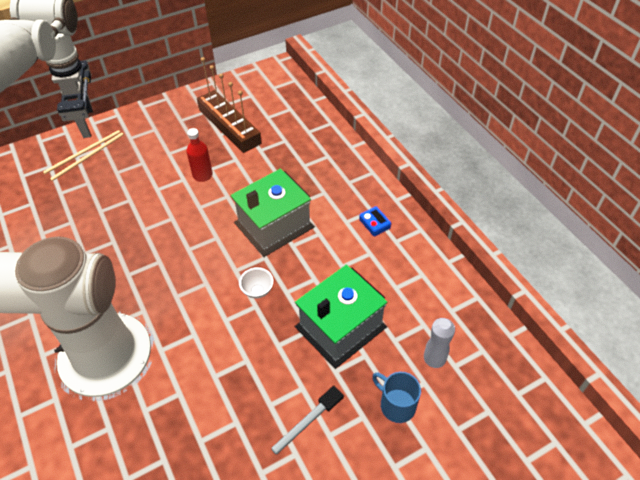

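Top view: caddies at about (252,262) and (394,260), with fins (252,280) and (402,276) towards the robot and blue buttons at (249,252) and (393,249). The side view shows the same pair at (272,197) and (341,302). Next I'll measure both from the two views.

```bash
cat > h.py <<'E'
from cell import bot
import cv2,numpy as np
def cam(n):
    c=bot.calibration(n);R=cv2.Rodrigues(np.array(c["rvec"]))[0];return np.array(c["K"]),R,np.array(c["tvec"]).ravel()
def cloud(n,d):
    K,R,t=cam(n);v,u=np.indices(d.shape)
    P=np.stack([(u-K[0,2])/K[0,0]*d,(v-K[1,2])/K[1,1]*d,d],-1)
    return (P-t)@R
def tri(a,b):
    Ps=[]
    for n in("top","side"):
        K,R,t=cam(n);Ps.append(K@np.c_[R,t])
    X=cv2.triangulatePoints(Ps[0],Ps[1],np.array(a,float).reshape(2,1),np.array(b,float).reshape(2,1)).ravel();return X[:3]/X[3]
def hsv(p):return cv2.cvtColor(p,cv2.COLOR_RGB2HSV)
E
python3 - <<'E'
from h import *
res={}
for n in("top","side"):
    p=cv2.imread(f"pics/{n}0.png")[:,:,::-1].copy();d=np.load(f"pics/{n}0.npy");W=cloud(n,d);H=hsv(p)
    g=cv2.inRange(H,(50,120,60),(75,255,255))
    cs=[c for c in cv2.findContours(g,cv2.RETR_EXTERNAL,2)[0] if cv2.contourArea(c)>500]
    cs.sort(key=lambda c:-W[int(c[:,0,1].mean()),int(c[:,0,0].mean()),1])
    for i,c in enumerate(cs):
        m=np.zeros(g.shape,np.uint8);cv2.drawContours(m,[cv2.convexHull(c)],-1,1,-1)
        gp=W[(m>0)&(g>0)]; z=np.median(gp[:,2])
        r=cv2.minAreaRect((gp[:,:2]*1000).astype(np.float32))
        b=(m>0)&(cv2.inRange(H,(100,120,60),(125,255,255))>0)
        k=(m>0)&(H[...,2]<60)
        bu=np.argwhere(b).mean(0)[::-1]; res[n,i]=bu
        fp=W[k]; ft=fp[fp[:,2]>z+.035]
        print(n,"AB"[i],"z",z.round(4),"rect",np.round(r[0],1),np.round(r[1],1),round(r[2],2),"btn",bu.round(1),W[b].mean(0).round(4),b.sum(),"fintop",len(ft),ft.mean(0).round(4) if len(ft) else 0, fp[:,2].max().round(4), np.argwhere(k).mean(0)[::-1])
for i in(0,1):print("tri btn",tri(res["top",i],res["side",i]).round(4))
E
```

```text
top A z 0.1173 rect [464.7 136. ] [296.3 165.6] 20.3 btn [248.1 251.4] [0.5363 0.1574 0.1435] 104 fintop 73 [0.4664 0.1475 0.1644] 0.1696 [255.30769231 270.55769231]
top B z 0.1171 rect [ 489.7 -123.7] [172.7 333.9] 18.62 btn [392.9 248.9] [ 0.5379 -0.2037  0.1324] 104 fintop 73 [ 0.4675 -0.2181  0.1637] 0.1702 [398.36111111 270.17361111]
side A z 0.1199 rect [ 385.2 -312.8] [1164.   195.8] 73.9 btn [276.1 189.6] [0.5349 0.1438 0.1495] 80 fintop 2 [0.4773 0.142  0.1621] 0.1639 [255.66666667 197.33333333]
side B z 0.1199 rect [ 318.4 -455.9] [840.6 202.4] 50.59 btn [347.3 293.4] [ 0.5355 -0.2125  0.1445] 115 fintop 82 [ 0.4589 -0.2388  0.1931] 1.3097 [323.07051282 308.39102564]
tri btn [0.5399 0.1584 0.1324]
tri btn [ 0.5397 -0.2046  0.1299]
```

```bash
python3 - <<'E'
from h import *
def ray(n,uv,z):
    K,R,t=cam(n);r=np.c_[(uv-K[[0,1],[2,2]])/K[[0,1],[0,1]],np.ones(len(uv))]@R;C=-R.T@t
    return C+r*((z-C[2])/r[:,2])[:,None]
for n in("top","side"):
    p=cv2.imread(f"pics/{n}0.png")[:,:,::-1].copy();H=hsv(p)
    g=cv2.inRange(H,(50,120,60),(75,255,255))
    for c in cv2.findContours(g,cv2.RETR_EXTERNAL,2)[0]:
        if cv2.contourArea(c)<500:continue
        w=ray(n,cv2.convexHull(c)[:,0].astype(float),.119)[:,:2]*1000
        r=cv2.minAreaRect(w.astype(np.float32));print(n,np.round(r,1) if 0 else r)
E
```

```text
top ((518.8931884765625, 155.63339233398438), (160.6136016845703, 138.6903076171875), 8.260515213012695)
top ((518.9752807617188, -207.33541870117188), (160.28848266601562, 140.03553771972656), 11.951415061950684)
side ((520.3341064453125, -210.61737060546875), (163.11672973632812, 139.7921905517578), 11.805093765258789)
side ((520.3870849609375, 154.37112426757812), (160.06808471679688, 139.79315185546875), 7.902375221252441)
```

```bash
r="python3 -m handwheel"
python3 -m handwheel '0 0 0 0 0 -0.94 1;0 0 0 0 0 -0.94 1;0 0 0 0 0 -0.94 1;0 0 0 0 0 -0.94 1;0 0 0 0 0 -0.94 1'
python3 -m handwheel '0 0 0 0 0 -0.94 0.7;0 0 0 0 0 -0.94 0.7;-0.5 -0.9 0 0 0 0 0.7;-0.5 -0.9 0 0 0 0 0.7;-0.5 -0.9 0 0 0 0 0.7'
python3 -m handwheel '-0.5 -0.9 0 0 0 0 0.7;-0.5 -0.9 0 0 0 0 0.7;-0.5 -0.9 0 0 0 0 0.7;-0.5 -0.9 0 0 0 0 0.7;-0.5 -0.9 0 0 0 0 0.7'
python3 -m handwheel '-0.5 -0.9 0 0 0 0 0.7;-0.5 -0.9 0 0 0 0 0.7;-0.5 -0.9 0 0 0 0 0.7;-0.5 -0.9 0 0 0 0 0.7;-0.5 -0.9 0 0 0 0 0.7'
python3 -m handwheel '-0.5 -0.9 0 0 0 0 0.7;-0.5 -0.9 0 0 0 0 0.7;-0.5 -0.9 0 0 0 0 0.7;-0.5 -0.9 0 0 0 0 0.7;-0.5 -0.9 0 0 0 0 0.7'
cat >> h.py <<'E'
def to(p,yaw):
    s=bot.read_state();R=np.array(s["ee_rot"]);e=R.T@(np.array(p)-s["eef_pos"])/.02
    print("t",s["t"],"shift units",e.round(2),"R",R.round(3).tolist(),"q",np.round(s["joint_positions"],2))
    y=np.degrees(np.arctan2(R[1,1],R[0,1]))-90;print("yaw err deg",round(yaw-y,2))
E
python3 -c "
from h import *;to([.468,.148,.218],8.1)"
```

```text
t: 0.6
eef_pos: [0.1801, 0.5458, 0.3021]
ee_rot: [[-1.0, -0.012, -0.001], [-0.012, 1.0, -0.001], [0.001, -0.001, -1.0]]
contact_force: [0.1, 0.2, -0.1]
gripper_width: 1.002
grasp_force: 0.0
t: 1.1
eef_pos: [0.2176, 0.496, 0.3021]
ee_rot: [[-0.99, -0.141, -0.001], [-0.141, 0.99, -0.001], [0.001, -0.001, -1.0]]
contact_force: [-0.6, -0.2, 0.2]
gripper_width: 0.698
grasp_force: 0.0
t: 1.6
eef_pos: [0.2799, 0.4138, 0.3022]
ee_rot: [[-0.99, -0.14, -0.001], [-0.14, 0.99, -0.001], [0.001, -0.0, -1.0]]
contact_force: [0.4, -0.7, 0.3]
gripper_width: 0.7
grasp_force: 0.0
t: 2.1
eef_pos: [0.3419, 0.3317, 0.3023]
ee_rot: [[-0.99, -0.14, -0.001], [-0.14, 0.99, -0.0], [0.001, -0.0, -1.0]]
contact_force: [0.2, -0.3, 0.2]
gripper_width: 0.703
grasp_force: 0.0
t: 2.6
eef_pos: [0.404, 0.2496, 0.3023]
ee_rot: [[-0.99, -0.14, -0.001], [-0.14, 0.99, -0.0], [0.001, -0.0, -1.0]]
contact_force: [-0.0, 0.6, -0.1]
gripper_width: 0.699
grasp_force: 0.0
t 2.6 shift units [-2.46 -5.48  4.21] R [[-0.99, -0.14, -0.001], [-0.14, 0.99, -0.0], [0.001, -0.0, -1.0]] q [ 0.3  -0.11  1.87  0.    1.38 -1.41]
yaw err deg 0.05
```

```bash
python3 -m handwheel '-0.5 -0.9 0 0 0 0 0.7;-0.5 -0.9 0 0 0 0 0.7;-0.5 -0.9 0 0 0 0 0.7;-0.5 -0.9 0 0 0 0 0.7;-0.46 -0.9 0 0 0 0 0.7'
python3 -m handwheel '0 -0.98 0.5 0 0 0 0.7;0 0 1 0 0 0 0.7;0 0 0.9 0 0 0 0.7;0 0 0.9 0 0 0 0.7;0 0 0.5 0 0 0 0.7'
python3 -m handwheel '0 0 0.4 0 0 0 0.7;0 0 0 0 0 0 0.7'
python3 - <<'E'
from h import *;to([.468,.148,.218],8.1)
for n in("top","side"):
    p,_=bot.snapshot(n);p=p[:,:,::-1];c=p[200:320,190:310] if n=="top" else p[120:240,200:320]
    cv2.imwrite(f"pics/c_{n}.png",c) ; globals()[n]=cv2.resize(c,(400,400))
cv2.imwrite("pics/c1.png",np.hstack([top,side]))
E
```

```text
t: 3.1
eef_pos: [0.4654, 0.1674, 0.3022]
ee_rot: [[-0.99, -0.14, -0.001], [-0.14, 0.99, -0.0], [0.001, 0.0, -1.0]]
contact_force: [-0.4, -0.1, -0.3]
gripper_width: 0.702
grasp_force: 0.0
t: 3.6
eef_pos: [0.467, 0.1486, 0.2248]
ee_rot: [[-0.99, -0.14, -0.003], [-0.14, 0.99, -0.0], [0.003, 0.0, -1.0]]
contact_force: [0.2, 0.2, 0.8]
gripper_width: 0.701
grasp_force: 0.0
t: 3.8
eef_pos: [0.4674, 0.1488, 0.2178]
ee_rot: [[-0.99, -0.14, -0.002], [-0.14, 0.99, -0.0], [0.002, 0.0, -1.0]]
contact_force: [0.6, -0.1, 0.1]
gripper_width: 0.698
grasp_force: 0.0
t 3.8 shift units [-0.02 -0.04 -0.01] R [[-0.99, -0.14, -0.002], [-0.14, 0.99, -0.0], [0.002, 0.0, -1.0]] q [ 0.06  0.02  1.92 -0.    1.2  -1.65]
yaw err deg 0.04
```

View pics/c1.png

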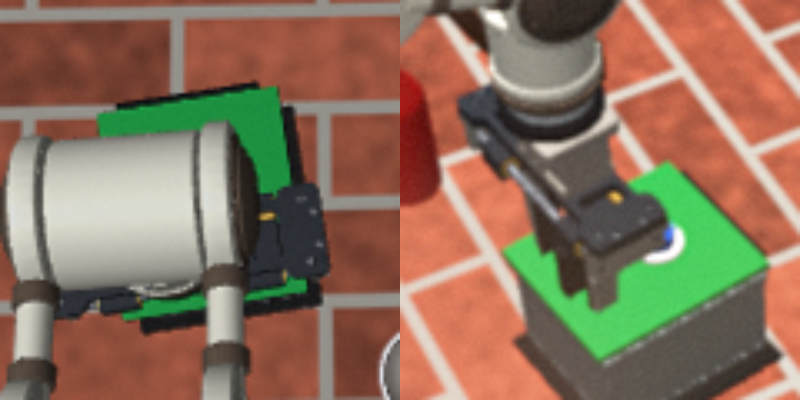

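The side crop shows the fingers straddling the fin at about (585,270), and the button at (668,240) is clear of them. I'll close the gripper and start a slow arc.

```bash
python3 -m handwheel '0 0 0 0 0 0 0;0 0 0 0 0 0 0;0 0 0 0 0 0 0;0 0 0 0 0 0 0;0 0 0 0 0 0 0'
python3 -m handwheel '-0.19 0 -0.227 0 0.5 0 0;-0.19 0 -0.227 0 0.5 0 0;-0.19 0 -0.227 0 0.5 0 0;-0.19 0 -0.227 0 0.5 0 0;-0.19 0 -0.227 0 0.5 0 0'
```

```text
t: 4.4
eef_pos: [0.4679, 0.1488, 0.2188]
ee_rot: [[-0.99, -0.14, 0.0], [-0.14, 0.99, 0.0], [-0.0, -0.0, -1.0]]
contact_force: [0.4, -0.2, 1.1]
gripper_width: 0.287
grasp_force: 0.0
t: 4.9
eef_pos: [0.4879, 0.1506, 0.2398]
ee_rot: [[-0.974, -0.14, -0.175], [-0.137, 0.99, -0.027], [0.178, -0.002, -0.984]]
contact_force: [-1.1, -6.1, -0.0]
gripper_width: 0.15
grasp_force: 30.0
```

```bash
python3 -m handwheel '0 0 0 0 0 0 0;0 0 0 0 0 0 0;-0.19 0 -0.227 0 0.5 0 0;-0.19 0 -0.227 0 0.5 0 0;-0.19 0 -0.227 0 0.5 0 0'
python3 -m handwheel '-0.19 0 -0.227 0 0.5 0 0;-0.19 0 -0.227 0 0.5 0 0;-0.19 0 -0.227 0 0.5 0 0;-0.19 0 -0.227 0 0.5 0 0;-0.19 0 -0.227 0 0.5 0 0'
python3 - <<'E'
from h import *;to([.468,.148,.218],8.1)
p,_=bot.snapshot("side");cv2.imwrite("pics/c2.png",cv2.resize(p[100:240,190:330,::-1],(450,450)))
E
```

```text
t: 5.4
eef_pos: [0.5018, 0.1526, 0.2508]
ee_rot: [[-0.951, -0.14, -0.276], [-0.134, 0.99, -0.041], [0.279, -0.002, -0.96]]
contact_force: [-1.3, -5.8, 0.7]
gripper_width: 0.148
grasp_force: 30.0
t: 5.9
eef_pos: [0.5273, 0.1562, 0.2657]
ee_rot: [[-0.889, -0.14, -0.437], [-0.125, 0.99, -0.064], [0.442, -0.002, -0.897]]
contact_force: [-2.1, -4.7, 0.6]
gripper_width: 0.15
grasp_force: 30.0
t 5.9 shift units [1.63 0.02 3.46] R [[-0.889, -0.14, -0.437], [-0.125, 0.99, -0.064], [0.442, -0.002, -0.897]] q [ 0.08  0.4   1.42 -0.03  1.77 -1.63]
yaw err deg 0.06
```

View pics/c2.png

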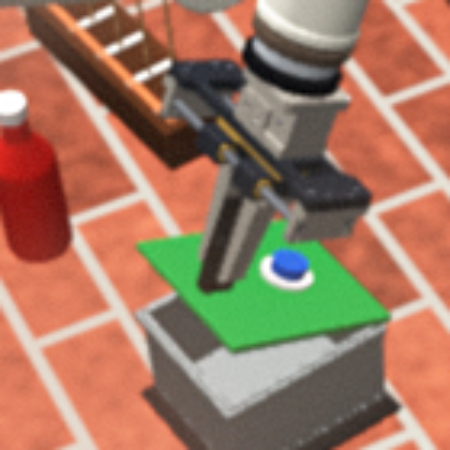

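The lid is lifting with the gripper, and the fin is between the fingers at about (215,280). I'll carry on to about 46°.

```bash
python3 -m handwheel '-0.19 0 -0.227 0 0.5 0 0;-0.19 0 -0.227 0 0.5 0 0;-0.19 0 -0.227 0 0.5 0 0;-0.19 0 -0.227 0 0.5 0 0;-0.19 0 -0.227 0 0.5 0 0'
python3 -m handwheel '-0.19 0 -0.227 0 0.5 0 0;-0.19 0 -0.227 0 0.5 0 0;-0.19 0 -0.227 0 0.5 0 0;-0.19 0 -0.227 0 0.5 0 0;-0.19 0 -0.227 0 0.5 0 0'
python3 -m handwheel '-0.19 0 -0.227 0 0.5 0 0;0 0 0 0 0 0 0;0 0 0 0 0 0 0;0 0 0 0 0 0 0'
python3 - <<'E'
from h import *;to([.468,.148,.218],8.1)
E
```

```text
t: 6.45
eef_pos: [0.5548, 0.16, 0.2758]
ee_rot: [[-0.8, -0.14, -0.584], [-0.112, 0.99, -0.084], [0.59, -0.002, -0.807]]
contact_force: [-2.1, -6.1, 0.2]
gripper_width: 0.148
grasp_force: 30.0
t: 6.95
eef_pos: [0.5838, 0.1641, 0.281]
ee_rot: [[-0.686, -0.14, -0.714], [-0.095, 0.99, -0.102], [0.721, -0.002, -0.693]]
contact_force: [-0.9, -5.9, 1.0]
gripper_width: 0.152
grasp_force: 30.0
t: 7.35
eef_pos: [0.5895, 0.1649, 0.2814]
ee_rot: [[-0.662, -0.14, -0.736], [-0.092, 0.99, -0.105], [0.744, -0.002, -0.669]]
contact_force: [-1.7, -5.7, 1.5]
gripper_width: 0.147
grasp_force: 30.0
t 7.35 shift units [1.74 0.02 6.68] R [[-0.662, -0.14, -0.736], [-0.092, 0.99, -0.105], [0.744, -0.002, -0.669]] q [ 0.09  0.78  0.96 -0.05  2.24 -1.63]
yaw err deg 0.08
```

```bash
cat >> h.py <<'E'
def lids():
    p,d=bot.snapshot("side");W=cloud("side",d);H=hsv(p);g=cv2.inRange(H,(50,120,60),(75,255,255))
    g=cv2.erode(g,np.ones((3,3)))
    for nm,h,yaw in(("A",(.5195,.155),8.1),("B",(.5195,-.209),11.9)):
        c,s=np.cos(np.radians(yaw)),np.sin(np.radians(yaw))
        q=W[(g>0)&(np.hypot(W[...,0]-h[0],W[...,1]-h[1])<.14)]
        u=np.array([(q[:,0]-h[0])*c+(q[:,1]-h[1])*s]).ravel()
        k=np.ones(len(u),bool)
        for _ in range(5):
            f=np.polyfit(u[k],q[k,2],1);k=abs(q[:,2]-np.polyval(f,u))<.01
        print(nm,"lid angle",np.arctan(-f[0]).round(3),k.sum(),len(k))
    return p
E
python3 -c "
from h import *;lids()"
python3 -m handwheel '0 0 0 0 0 0 0.5;0 0 0 0 0 0 0.5;0 0 0 0 0 0 0.5;0 0 0 0 0 0 0.5;0 0 0 0 0 0 0.5'
python3 -c "
from h import *;lids()"
python3 -m handwheel '0 0 0 0 0 0 0.5;0 0 0 0 0 0 0.5;0 0 0 0 0 0 0.5;0 0 0 0 0 0 0.5;0 0 0 0 0 0 0.5'
python3 - <<'E'
from h import *
p=lids();cv2.imwrite("pics/c3.png",cv2.resize(p[80:240,190:350,::-1],(450,450)))
E
```

```text
A lid angle 0.792 425 425
B lid angle 0.002 2839 2839
t: 7.9
eef_pos: [0.5896, 0.1662, 0.2815]
ee_rot: [[-0.663, -0.14, -0.736], [-0.094, 0.99, -0.104], [0.743, 0.0, -0.669]]
contact_force: [-0.4, 0.1, -0.0]
gripper_width: 0.502
grasp_force: 0.0
A lid angle 0.071 1584 1584
B lid angle 0.003 2837 2837
t: 8.45
eef_pos: [0.5896, 0.166, 0.2815]
ee_rot: [[-0.662, -0.14, -0.736], [-0.094, 0.99, -0.104], [0.743, 0.0, -0.669]]
contact_force: [0.5, 0.5, 0.9]
gripper_width: 0.5
grasp_force: 0.0
A lid angle -0.0 1660 1661
B lid angle -0.0 2837 2837
```

View pics/c3.png

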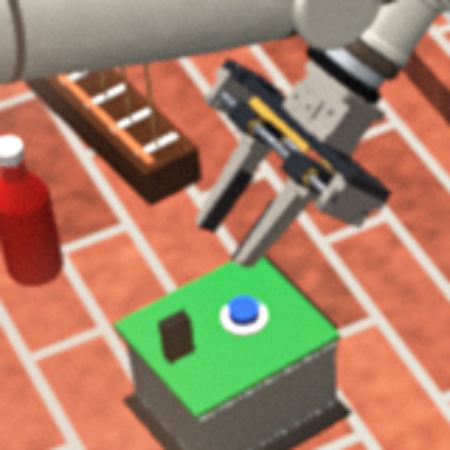

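A was at 0.79 rad and fell shut within 0.5 s of release, with its button at (243,310) in the crop still out, so A is worn. Now I'll level the tool and go to B.

```bash
python3 -m handwheel '0 0 -0.9 0 0 0 0.7;0 0 -0.9 0 0 0 0.7;0 0 0 0 -1 0 0.7;0 0 0 0 -1 0 0.7;0 0 0 0 -1 0 0.7'
python3 -m handwheel '0 0 0 0 -1 0 0.7;0 0 0 0 -1 0 0.7;0 0 0 0 -1 0 0.7;0 0 0 0 -1 0 0.7;0 0 0 0 -1 0 0.7'
python3 -m handwheel '0 0 0 0 -1 0 0.7;0 0 0 0 -1 0 0.7;0 0 0 0 -1 0 0.7;0 0 0 0 -1 0 0.7;0 0 0 0 0 -0.95 0.7'
python3 -c "
from h import *;to([.4686,-.2197,.300],11.9)"
```

```text
t: 9.0
eef_pos: [0.6163, 0.1698, 0.3054]
ee_rot: [[-0.803, -0.14, -0.58], [-0.114, 0.99, -0.082], [0.585, -0.0, -0.811]]
contact_force: [-1.0, -0.2, 0.5]
gripper_width: 0.7
grasp_force: 0.0
t: 9.5
eef_pos: [0.6161, 0.1698, 0.3059]
ee_rot: [[-0.953, -0.14, -0.27], [-0.135, 0.99, -0.038], [0.273, -0.0, -0.962]]
contact_force: [-0.4, -0.3, -0.0]
gripper_width: 0.699
grasp_force: 0.0
t: 10.0
eef_pos: [0.6152, 0.1698, 0.3062]
ee_rot: [[-0.978, -0.207, 0.002], [-0.207, 0.978, 0.0], [-0.002, -0.0, -1.0]]
contact_force: [0.4, -0.1, -0.2]
gripper_width: 0.699
grasp_force: 0.0
t 10.0 shift units [ 11.2  -17.54   0.29] R [[-0.978, -0.207, 0.002], [-0.207, 0.978, 0.0], [-0.002, -0.0, -1.0]] q [ 0.08  0.32  1.4   0.    1.42 -1.7 ]
yaw err deg -0.04
```

```bash
python3 -m handwheel '0.62 -0.97 0 0 0 0 0.7;0.62 -0.97 0 0 0 0 0.7;0.62 -0.97 0 0 0 0 0.7;0.62 -0.97 0 0 0 0 0.7;0.62 -0.97 0 0 0 0 0.7'
python3 -m handwheel '0.62 -0.97 0 0 0 0 0.7;0.62 -0.97 0 0 0 0 0.7;0.62 -0.97 0 0 0 0 0.7;0.62 -0.97 0 0 0 0 0.7;0.62 -0.97 0 0 0 0 0.7'
python3 -m handwheel '0.62 -0.97 0 0 0 0 0.7;0.62 -0.97 0 0 0 0 0.7;0.62 -0.97 0 0 0 0 0.7;0.62 -0.97 0 0 0 0 0.7;0.62 -0.97 0 0 0 0 0.7'
python3 -m handwheel '0.62 -0.97 0 0 0 0 0.7;0.62 -0.97 0 0 0 0 0.7;0.62 -0.97 0 0 0 0 0.7;0 0 0 0 0 0 0.7'
python3 -c "
from h import *;to([.4686,-.2197,.218],11.9)"
```

```text
t: 10.5
eef_pos: [0.5748, 0.0613, 0.3058]
ee_rot: [[-0.979, -0.205, 0.0], [-0.205, 0.979, -0.0], [0.0, -0.0, -1.0]]
contact_force: [-1.0, 0.1, 0.8]
gripper_width: 0.701
grasp_force: 0.0
t: 11.0
eef_pos: [0.5341, -0.0464, 0.3058]
ee_rot: [[-0.979, -0.205, 0.0], [-0.205, 0.979, -0.0], [-0.0, -0.0, -1.0]]
contact_force: [0.3, -0.7, 0.1]
gripper_width: 0.703
grasp_force: 0.0
t: 11.5
eef_pos: [0.4933, -0.154, 0.3058]
ee_rot: [[-0.979, -0.205, 0.0], [-0.205, 0.979, -0.0], [-0.0, -0.0, -1.0]]
contact_force: [0.3, -0.1, 0.2]
gripper_width: 0.703
grasp_force: 0.0
t: 11.9
eef_pos: [0.4686, -0.2197, 0.3058]
ee_rot: [[-0.979, -0.202, -0.0], [-0.202, 0.979, -0.001], [0.0, -0.001, -1.0]]
contact_force: [0.3, 0.0, 0.6]
gripper_width: 0.703
grasp_force: 0.0
t 11.9 shift units [-0.    0.    4.39] R [[-0.979, -0.202, -0.0], [-0.202, 0.979, -0.001], [0.0, -0.001, -1.0]] q [-0.67  0.01  1.75 -0.    1.38 -2.45]
yaw err deg 0.22
```

```bash
python3 -m handwheel '0 0 0.9 0 0 0 0.7;0 0 0.9 0 0 0 0.7;0 0 0.9 0 0 0 0.7;0 0 0.9 0 0 0 0.7;0 0 0.8 0 0 0 0.7'
python3 -m handwheel '0 0 0 0 0 0 0;0 0 0 0 0 0 0;0 0 0 0 0 0 0;0 0 0 0 0 0 0;0 0 0 0 0 0 0'
python3 -m handwheel '0 0 0 0 0 0 0;0 0 0 0 0 0 0;0 0 0 0 0 0 0;0 0 0 0 0 0 0;0 0 0 0 0 0 0'
```

```text
t: 12.4
eef_pos: [0.4695, -0.2168, 0.2168]
ee_rot: [[-0.979, -0.206, -0.0], [-0.206, 0.979, 0.001], [0.0, 0.001, -1.0]]
contact_force: [0.3, 0.1, 0.0]
gripper_width: 0.699
grasp_force: 0.0
t: 12.9
eef_pos: [0.4697, -0.218, 0.2184]
ee_rot: [[-0.979, -0.205, 0.001], [-0.205, 0.979, -0.001], [-0.001, -0.001, -1.0]]
contact_force: [0.6, 0.5, -0.3]
gripper_width: 0.289
grasp_force: 0.0
t: 13.4
eef_pos: [0.47, -0.2201, 0.2183]
ee_rot: [[-0.979, -0.205, 0.003], [-0.205, 0.979, -0.005], [-0.002, -0.006, -1.0]]
contact_force: [3.0, -9.4, -3.3]
gripper_width: 0.153
grasp_force: 30.0
```

```bash
python3 -m handwheel '0 -0.08 0 0 0 0 0;-0.19 0 -0.227 0 0.5 0 0;-0.19 0 -0.227 0 0.5 0 0;-0.19 0 -0.227 0 0.5 0 0;-0.19 0 -0.227 0 0.5 0 0'
python3 -m handwheel '-0.19 0 -0.227 0 0.5 0 0;-0.19 0 -0.227 0 0.5 0 0;-0.19 0 -0.227 0 0.5 0 0;-0.19 0 -0.227 0 0.5 0 0;-0.19 0 -0.227 0 0.5 0 0'
python3 -m handwheel '-0.19 0 -0.227 0 0.5 0 0;-0.19 0 -0.227 0 0.5 0 0;-0.19 0 -0.227 0 0.5 0 0;-0.19 0 -0.227 0 0.5 0 0;-0.19 0 -0.227 0 0.5 0 0'
```

```text
t: 13.9
eef_pos: [0.4858, -0.2171, 0.235]
ee_rot: [[-0.969, -0.205, -0.136], [-0.203, 0.979, -0.031], [0.14, -0.002, -0.99]]
contact_force: [1.2, -5.1, -3.3]
gripper_width: 0.149
grasp_force: 30.0
t: 14.4
eef_pos: [0.5086, -0.2123, 0.2529]
ee_rot: [[-0.931, -0.205, -0.303], [-0.195, 0.979, -0.066], [0.31, -0.002, -0.951]]
contact_force: [0.4, -4.9, -3.7]
gripper_width: 0.149
grasp_force: 30.0
t: 14.9
eef_pos: [0.5341, -0.2069, 0.2666]
ee_rot: [[-0.864, -0.206, -0.46], [-0.181, 0.979, -0.098], [0.47, -0.002, -0.883]]
contact_force: [-0.4, -4.9, -3.7]
gripper_width: 0.154
grasp_force: 30.0
```

```bash
python3 -m handwheel '-0.19 0 -0.227 0 0.5 0 0;-0.19 0 -0.227 0 0.5 0 0;-0.19 0 -0.227 0 0.5 0 0;-0.19 0 -0.227 0 0.5 0 0;-0.19 0 -0.227 0 0.5 0 0'
python3 -m handwheel '-0.19 0 -0.227 0 0.5 0 0;-0.19 0 -0.227 0 0.5 0 0;-0.19 0 -0.227 0 0.5 0 0;-0.19 0 -0.227 0 0.5 0 0;-0.19 0 -0.227 0 0.5 0 0'
python3 -m handwheel '0 0 0 0 0 0 0;0 0 0 0 0 0 0;0 0 0 0 0 0 0'
python3 -c "
from h import *;lids()"
```

```text
t: 15.4
eef_pos: [0.5615, -0.2012, 0.2755]
ee_rot: [[-0.771, -0.206, -0.603], [-0.161, 0.979, -0.128], [0.616, -0.002, -0.787]]
contact_force: [-1.0, -5.6, -3.9]
gripper_width: 0.145
grasp_force: 30.0
t: 15.9
eef_pos: [0.5901, -0.1952, 0.2794]
ee_rot: [[-0.654, -0.206, -0.728], [-0.137, 0.979, -0.154], [0.744, -0.001, -0.668]]
contact_force: [-0.5, -5.5, -3.5]
gripper_width: 0.153
grasp_force: 30.0
t: 16.2
eef_pos: [0.5902, -0.1951, 0.2796]
ee_rot: [[-0.656, -0.206, -0.726], [-0.137, 0.979, -0.154], [0.743, -0.002, -0.67]]
contact_force: [2.3, -5.5, -2.5]
gripper_width: 0.153
grasp_force: 30.0
A lid angle 0.001 1678 1678
B lid angle 0.833 734 734
```

Resistance is higher this time. I'll release the fin, back off along the tool axis and check the angle.

```bash
python3 -m handwheel '0 0 0 0 0 0 0.4;0 0 0 0 0 0 0.4;0 0 0 0 0 0 0.4;0 0 0 0 0 0 0.4;0 0 0 0 0 0 0.4'
python3 -c "
from h import *;lids()"
python3 -m handwheel '0 0 -0.6 0 0 0 0.4;0 0 -0.8 0 0 0 0.4;0 0 -0.8 0 0 0 0.4;0 0 -0.8 0 0 0 0.4;0 0 -0.8 0 0 0 0.4'
python3 -m handwheel '0 0 0 0 0 0 0.4;0 0 0 0 0 0 0.4;0 0 0 0 0 0 0.4;0 0 0 0 0 0 0.4;0 0 0 0 0 0 0.4'
python3 - <<'E'
from h import *
p=lids();cv2.imwrite("pics/c4.png",cv2.resize(p[160:400,220:460,::-1],(500,500)));to([.4686,-.2197,.3],11.9)
E
```

```text
t: 16.75
eef_pos: [0.5899, -0.194, 0.2805]
ee_rot: [[-0.655, -0.205, -0.727], [-0.138, 0.979, -0.153], [0.743, 0.0, -0.669]]
contact_force: [0.6, -0.1, -0.4]
gripper_width: 0.399
grasp_force: 0.0
A lid angle 0.002 1696 1696
B lid angle 0.833 709 709
t: 17.3
eef_pos: [0.6456, -0.1824, 0.3317]
ee_rot: [[-0.655, -0.205, -0.727], [-0.138, 0.979, -0.153], [0.743, 0.0, -0.669]]
contact_force: [-0.0, 0.2, 0.6]
gripper_width: 0.4
grasp_force: 0.0
t: 17.8
eef_pos: [0.6448, -0.1827, 0.3309]
ee_rot: [[-0.654, -0.205, -0.728], [-0.137, 0.979, -0.152], [0.744, 0.0, -0.669]]
contact_force: [0.2, 0.1, -0.6]
gripper_width: 0.403
grasp_force: 0.0
A lid angle 0.003 1687 1688
B lid angle 0.834 774 774
t 17.85 shift units [ 4.87 -0.    7.74] R [[-0.654, -0.205, -0.728], [-0.137, 0.979, -0.152], [0.743, 0.0, -0.669]] q [-0.32  0.89  0.68 -0.51  2.26 -2.29]
yaw err deg 0.06
```

View pics/c4.png

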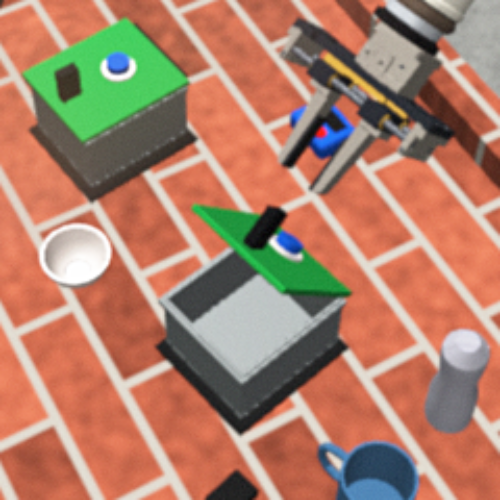

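B stands at 0.83 rad untouched and unchanged over 1 s; in the crop its fin is at (265,228) and its button, still out, at (288,243). A is shut, with its button at (118,63). Next I'll close the gripper, level the tool and move over A's button.

```bash
python3 -m handwheel '0 0.9 0 0 -1 0 0;0 0.9 0 0 -1 0 0;0 0.9 0 0 -1 0 0;0 0.9 0 0 -1 0 0;0 0.9 0 0 -1 0 0'
python3 -m handwheel '0 0.9 0 0 -1 0 0;0 0.9 0 0 -1 0 0;0 0.9 0 0 -1 0 0;0 0.9 0 0 -1 0 0;0 0.9 0 0 -1 0 0'
python3 -m handwheel '0 0.9 0 0 -1 0 0;0 0.9 0 0 -1 0 0;0 0 0 0 0 0.95 0;0 0 0 0 0 0 0;0 0 0 0 0 0 0'
python3 -c "
from h import *;to([.539,.1575,.24],8.1);lids()"
```

```text
t: 18.35
eef_pos: [0.6264, -0.0938, 0.3314]
ee_rot: [[-0.866, -0.205, -0.457], [-0.181, 0.979, -0.096], [0.467, -0.0, -0.884]]
contact_force: [0.2, 0.3, 1.0]
gripper_width: 0.004
grasp_force: 0.0
t: 18.85
eef_pos: [0.6079, -0.0057, 0.3315]
ee_rot: [[-0.97, -0.205, -0.133], [-0.203, 0.979, -0.028], [0.136, -0.0, -0.991]]
contact_force: [0.1, 1.1, 0.9]
gripper_width: 0.006
grasp_force: 0.0
t: 19.35
eef_pos: [0.6008, 0.0286, 0.3313]
ee_rot: [[-0.99, -0.141, -0.0], [-0.141, 0.99, -0.0], [0.0, -0.0, -1.0]]
contact_force: [0.5, 0.1, -0.2]
gripper_width: 0.001
grasp_force: 0.0
t 19.35 shift units [2.15 6.82 4.56] R [[-0.99, -0.141, -0.0], [-0.141, 0.99, -0.0], [0.0, -0.0, -1.0]] q [-0.15  0.21  1.48 -0.    1.45 -1.87]
yaw err deg -0.02
A lid angle 0.0 1692 1694
B lid angle 0.832 773 773
```

```bash
python3 -m handwheel '0.27 0.85 0 0 0 0 0;0.27 0.85 0 0 0 0 0;0.27 0.85 0 0 0 0 0;0.27 0.85 0 0 0 0 0;0.27 0.85 0 0 0 0 0'
python3 -m handwheel '0.27 0.85 0 0 0 0 0;0.27 0.85 0 0 0 0 0;0.26 0.85 0 0 0 0 0;0 0 0.9 0 0 0 0;0 0 0.9 0 0 0 0'
python3 -m handwheel '0 0 0.9 0 0 0 0;0 0 0.9 0 0 0 0;0 0 0.9 0 0 0 0;0 0 0 0 0 0 0;0 0 0 0 0 0 0'
python3 - <<'E'
from h import *
to([.539,.1575,.223],8.1)
p,_=bot.snapshot("side");cv2.imwrite("pics/c5.png",cv2.resize(p[140:240,220:320,::-1],(450,450)))
E
```

```text
t: 19.9
eef_pos: [0.5613, 0.111, 0.3313]
ee_rot: [[-0.99, -0.141, 0.0], [-0.141, 0.99, 0.0], [-0.0, 0.0, -1.0]]
contact_force: [0.3, -0.0, -0.4]
gripper_width: 0.003
grasp_force: 0.0
t: 20.4
eef_pos: [0.539, 0.1588, 0.2955]
ee_rot: [[-0.99, -0.141, 0.002], [-0.141, 0.99, 0.0], [-0.002, -0.0, -1.0]]
contact_force: [-0.4, 0.3, 0.1]
gripper_width: 0.008
grasp_force: 0.0
t: 20.9
eef_pos: [0.5391, 0.1579, 0.2415]
ee_rot: [[-0.99, -0.14, -0.0], [-0.14, 0.99, 0.0], [0.0, 0.0, -1.0]]
contact_force: [0.0, 0.9, 1.0]
gripper_width: -0.0
grasp_force: 0.0
t 20.9 shift units [ 0.01 -0.02  0.92] R [[-0.99, -0.14, -0.0], [-0.14, 0.99, 0.0], [0.0, 0.0, -1.0]] q [ 0.07  0.18  1.7   0.    1.26 -1.64]
yaw err deg 0.03
```

View pics/c5.png

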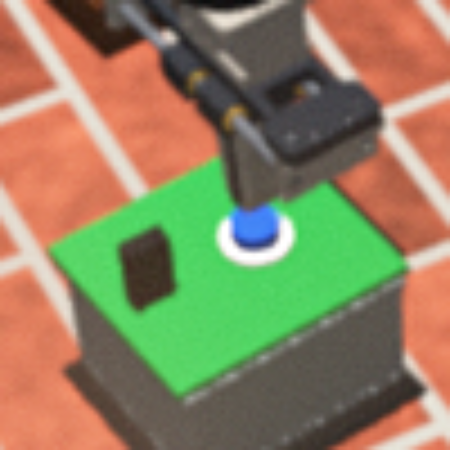

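The closed fingertips are just above the button at (255,225) and centred on it. I'll descend slowly while watching the force.

```bash
python3 -m handwheel '0 0 0.4 0 0 0 0;0 0 0.3 0 0 0 0;0 0 0.05 0 0 0 0;0 0 0 0 0 0 0'
python3 -m handwheel '0 0 0.05 0 0 0 0;0 0 0.05 0 0 0 0;0 0 0 0 0 0 0'
python3 -m handwheel '0 0 0.05 0 0 0 0;0 0 0.05 0 0 0 0;0 0 0 0 0 0 0'
python3 -m handwheel '0 0 0.05 0 0 0 0;0 0 0.05 0 0 0 0;0 0 0 0 0 0 0'
```

```text
t: 21.35
eef_pos: [0.539, 0.1574, 0.2259]
ee_rot: [[-0.99, -0.14, -0.001], [-0.14, 0.99, -0.0], [0.001, 0.0, -1.0]]
contact_force: [0.6, -0.0, 0.3]
gripper_width: 0.005
grasp_force: 0.0
t: 21.65
eef_pos: [0.5392, 0.1574, 0.2242]
ee_rot: [[-0.99, -0.14, 0.0], [-0.14, 0.99, -0.0], [-0.0, -0.0, -1.0]]
contact_force: [-0.2, 0.3, 0.3]
gripper_width: 0.005
grasp_force: 0.0
t: 21.95
eef_pos: [0.5393, 0.1575, 0.2225]
ee_rot: [[-0.99, -0.14, 0.0], [-0.14, 0.99, -0.0], [-0.0, -0.0, -1.0]]
contact_force: [-0.9, -0.2, 2.3]
gripper_width: 0.009
grasp_force: 1.2
t: 22.25
eef_pos: [0.5393, 0.1575, 0.2211]
ee_rot: [[-0.99, -0.14, 0.0], [-0.14, 0.99, -0.0], [-0.0, -0.0, -1.0]]
contact_force: [-2.8, 0.1, 8.0]
gripper_width: 0.005
grasp_force: 3.4
```

```bash
python3 -m handwheel '0 0 0.05 0 0 0 0;0 0 0 0 0 0 0'
python3 -m handwheel '0 0 0.05 0 0 0 0;0 0 0 0 0 0 0'
python3 -m handwheel '0 0 0.05 0 0 0 0;0 0 0 0 0 0 0'
```

```text
t: 22.45
eef_pos: [0.5394, 0.1575, 0.2204]
ee_rot: [[-0.99, -0.14, 0.0], [-0.14, 0.99, -0.0], [-0.0, -0.0, -1.0]]
contact_force: [-3.7, -0.9, 8.2]
gripper_width: 0.005
grasp_force: 4.2
t: 22.65
eef_pos: [0.5394, 0.1575, 0.2194]
ee_rot: [[-0.99, -0.14, 0.0], [-0.14, 0.99, -0.0], [-0.0, -0.0, -1.0]]
contact_force: [-3.9, -0.6, 8.1]
gripper_width: 0.002
grasp_force: 4.4
t: 22.85
eef_pos: [0.5394, 0.1575, 0.2184]
ee_rot: [[-0.99, -0.14, 0.0], [-0.14, 0.99, -0.0], [-0.0, -0.0, -1.0]]
contact_force: [-3.2, 0.0, 8.8]
gripper_width: 0.007
grasp_force: 4.4
```

```bash
python3 -m handwheel '0 0 0.05 0 0 0 0;0 0 0.05 0 0 0 0;0 0 0 0 0 0 0'|grep -E "eef|contact"
python3 -m handwheel '0 0 0.05 0 0 0 0;0 0 0.05 0 0 0 0;0 0 0 0 0 0 0'|grep -E "eef|contact"
python3 -m handwheel '0 0 0.05 0 0 0 0;0 0 0 0 0 0 0'|grep -E "eef|contact"
```

```text
eef_pos: [0.5393, 0.1575, 0.2164]
contact_force: [-2.8, -0.8, 8.2]
eef_pos: [0.5394, 0.1575, 0.2144]
contact_force: [-3.7, 0.0, 9.2]
eef_pos: [0.5394, 0.1575, 0.2134]
contact_force: [-3.5, -0.8, 9.3]
```

```bash
python3 -m handwheel '0 0 0.04 0 0 0 0;0 0 0 0 0 0 0'|grep -E "eef|contact"
python3 -m handwheel '0 0 0.04 0 0 0 0;0 0 0 0 0 0 0'|grep -E "eef|contact"
```

```text
eef_pos: [0.5394, 0.1575, 0.2128]
contact_force: [-4.0, -1.1, 9.4]
eef_pos: [0.5394, 0.1575, 0.2122]
contact_force: [-4.6, -0.5, 11.6]
```

```bash
python3 -m handwheel '0 0 0.03 0 0 0 0;0 0 0 0 0 0 0;0 0 0 0 0 0 0'|grep -E "eef|contact"
```

```text
eef_pos: [0.5394, 0.1575, 0.2119]
contact_force: [-5.7, -0.0, 11.9]
```

```bash
python3 -m handwheel '0 0 0.03 0 0 0 0;0 0 0 0 0 0 0;0 0 0 0 0 0 0'|grep -E "eef|contact"
```

```text
eef_pos: [0.5394, 0.1575, 0.2115]
contact_force: [-6.2, -2.1, 13.9]
```

The force climbs steadily to about 14 N, so the button is on its stop. I'll retreat and verify.

```bash
python3 -m handwheel '0 0 -0.2 0 0 0 0;0 0 -0.4 0 0 0 0;0 0 -0.8 0 0 0 0;0 0 -1 0 0 0 0;0 0 -1 0 0 0 0'|grep -E "eef|contact"
python3 -m handwheel '0 0 -1 0 0 0 0;0 -1 -1 0 0 0 0;0 -1 0 0 0 0 0;0 -1 0 0 0 0 0;0 0 0 0 0 0 0'|grep -E "eef|contact"
python3 - <<'E'
from h import *
lids();R={}
for n in("top","side"):
    p,d=bot.snapshot(n);m=cv2.inRange(hsv(p),(100,120,60),(125,255,255))
    x0,y0,x1,y1=(235,238,262,265) if n=="top" else (262,178,290,204)
    R[n]=np.argwhere(m[y0:y1,x0:x1])[:,::-1].mean(0)+[x0,y0]; print(n,R[n],(m[y0:y1,x0:x1]>0).sum())
    globals()[n]=cv2.resize(p[180:300,200:440,::-1] if n=="top" else p[140:400,220:480,::-1],(400,200) if n=="top" else (400,400))
print(tri(R["top"],R["side"]).round(4),bot.read_state()["t"])
cv2.imwrite("pics/c6.png",np.vstack([top,side]))
E
```

```text
eef_pos: [0.539, 0.1574, 0.2777]
contact_force: [-0.1, 0.5, -0.6]
eef_pos: [0.5479, 0.0963, 0.3174]
contact_force: [0.3, 0.0, -1.1]
A lid angle -0.0 1646 1647
B lid angle 0.833 773 773
top [248.19791667 252.10416667] 96
side [276.28813559 191.10169492] 59
[0.5397 0.1588 0.1262] 25.8
```

View pics/c6.png

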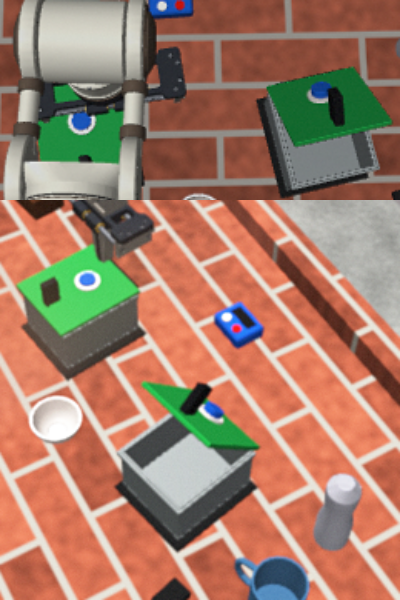

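A is shut and its button at (88,280) now sits low: triangulated height fell from 132 to 126 mm, and the tool felt 8 mm of sliding and then the stop. B still stands at 0.83 rad with its button out, and the bystanders in view are where they were. Handing in.

```bash
python3 -c "
from cell import bot;print(bot.close_job())"
```

```text
the job is handed in; nothing more can be done
None
```

Caddy A (left) was the worn one: B's (right) lid stands by itself at 0.83 rad with its button out, A's lid is shut with its button pressed to the stop at about 15 N, and the job was handed in at about 26 s.

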